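# Dock the dresser tray with the aftershave bottle on its rolling coaster

## Robot

A 7-joint arm with a two-finger parallel gripper is mounted at the origin on the work surface. World frame = base frame: x ahead of the robot, y to its left, z up, the work surface at z = 0. Lengths are in mm, angles in rad, forces in N, time in s.
With the tool pointing down it reaches from about 400 to 925 mm from the base axis. Payload 5.6 kg.
Tool frame: the origin (TCP) lies on the centre line of the jaws, within the pads' length; the fingertips stand 19 mm ahead of it and the grasp point (between the pads) is the TCP (robot.tip_reach is the distance from the TCP to the fingertips, in mm); z points along the fingers, y is the line along which they close (so a half turn about z gives the same grasp; the last joint's range is limited). The gripper opens to 85 mm and grips with 20 to 120 N. Pads are 22 mm wide; open, the fingers measure 114 mm over their backs; the gripper's body (76 mm by 85 mm) begins 54 mm behind the grasp point. The pads swing forward as they close: fully open they stand 13 mm farther back than shut.
Start: joints at [1.204, 0.468, -0.012, 1.603, 0.006, 1.071, -0.056], TCP at [206.771, -616.241, 250.29] pointing down, gripper open.
Joint ranges: [-2.53, 2.53], [-0.31, 2.02], [-1.57, 1.55], [0.28, 2.44], [-1.29, 4.43], [0.15, 1.84], [-2.92, 2.92]. Speed limits (rad/s): [2.57, 2.57, 3.14, 3.14, 3.14, 3.14, 3.14].

## Interface

Orientations are given as a unit quaternion [w, x, y, z].
In Python, from plant import robot, fingers, kinematics, cams, ticket, readout gives the robot as it stands. The module is installed in compiled form; this text tells all that it offers. Calls block until the motion is done:
- robot.reach(position, orientation): joint-space move of the TCP to a pose.
- robot.move_l(position, rotation=None, v=150, force_limit=None): straight line of the TCP; rotation=None keeps the orientation; v is the mean speed in mm/s. With force_limit (N) it stops when the force on the tool has changed by that much, and returns True; else False.
- robot.move_joints(angles): joint-space move.
- fingers.let_go() and fingers.clamp(f_grip=None): open the fingers fully, or close them until they stop; f_grip is the grip in N (None keeps the last).
- robot.sleep(seconds).
- kinematics.solve_ik(position, orientation): joint angles nearest the present ones, or None.
- cams.grab_frame(name): name is "side" or "top" or "wrist"; returns the picture (384x512x3 uint8, red, green, blue); there is no depth.
- cams.get_calibration(name): a dict with "mtx" (3x3 intrinsics, pixels), "xyz" and "attitude" of the camera in the world; the wrist camera has in their place "mount" (4x4, takes a point from camera to tool coordinates, whose origin is the TCP and whose axes are the flange's). Camera axes: x right, y up, looking along -z (the intrinsics and any distortion apply to the point x, -y, -z); pixel columns grow to the right and rows downward; lengths in mm; the calibration is good to about 2 mm. A picture is of the moment at which its call begins: read the wrist's pose just before it. get_calibration takes no time and is no camera call.
A pose or a line that the arm cannot do raises robot.PlanningError and nothing moves.
- ticket.hand_in(): hands the job in; it is judged then, once.
Readings, each from a call of its own:
- readout.read_time_s(): time.
- readout.read_q(): joint angles.
- readout.read_dq(): joint speeds.
- readout.read_effort(): joint torques, N m.
- readout.read_tool_pos(): TCP position.
- readout.read_orientation(): TCP orientation.
- readout.read_contact_force(): force on the tool from outside, world axes, zero at the start.
- readout.read_ft_torque(): the same for the moment, N m.
- readout.read_gripper_width(): finger opening in mm.
- readout.read_grasp_force(): force on a finger pad.
Only numpy, scipy, OpenCV 4.12 (cv2) and the standard library are available. Lean on these libraries where they do the work, as an engineer would, in place of code of your own. Each camera call takes 0.05 s, during which the arm holds its last target. There are 200 camera calls.

## Task

Lift the wooden tray by its top handle, tilt it to roll the wheeled coaster with the aftershave bottle off the end stop to the middle, and carry it to the stand with the brass pins, keeping the coaster off both end stops all the way. Hold the tray lifted over the stand, above the pins, with the coaster steadied in the middle for five seconds, then lower it gently, square and centred, onto the stand so that the two pins come up through the tray's slot with the coaster caught between them, and let go. Never touch the bottle with the gripper, let it race or fall over, or tip the tray steeply, and leave the hairbrush, nail clipper and coin dish alone.

Things in the scene. Friction and masses are not known exactly. Their poses are not given: they have to be found in the camera images.
- tray: Loose wooden carrying tray, about 0.45 kg, 104 (x) by 236 (y) by 140 mm high. Origin: centre of its underside; x across, y along the lane in which the coaster rolls, z up. Side rims 6 mm thick, 28 mm high, end rims 8 mm thick, 36 mm high (from the underside) enclose the lane, 92 by 220 mm. Starts flat on the mat, y axis along the mat's y within 0.1 rad
- tray_mid (a point): Middle of the tray's lane floor, 12 mm above the underside, tray axes. The floor is bowed upward along y (crown radius 3000 mm; 2 mm lower at the ends), so on a level tray the coaster runs away from the middle to an end. A slot 24 mm wide (x = -12 to 12 mm) runs through the floor along the whole lane
- tray_grip (a point): Middle of the tray's handle, 125 mm above the underside, tray axes. The handle is a flat bar along y over the lane, 16 mm thick (x), 30 mm tall, on end posts at y = +-114 mm; grip it here from above, fingers closing along x
- coaster_mid (a point): Bottle seat of the brass coaster on four small wheels, 60 (x) by 64 (y) mm, 0.14 kg, captive on the tray floor; the point is 20 mm above the tray underside. It rolls along tray y only, nearly without drag: acceleration = g (y/3.0 m - tray slope, positive with the +y end up) - tray acceleration; time constant 0.55 s. End stops at y = +-75 mm; starts at rest at the -y stop
- bottle: Loose clear glass aftershave bottle with a dark twist cap, 36 mm diameter, 60 mm tall, about 0.11 kg, standing loose in the coaster inside a brass ring 14 mm high with about 1.5 mm play; it rides with the coaster. Its top is 45 mm below the middle of the tray's handle. Origin: centre of its underside
- mat: Fixed grey cloth mat 130 by 260 by 4 mm on which the tray starts, lane along the mat's y (260 mm side). Origin: centre of its underside
- stand: Fixed light wooden docking stand: block 130 (x) by 260 (y) by 20 mm high, the tray's final place, lane along the stand's y (same sense as the tray's y at the start, within 0.7 rad). Origin: centre of its underside
- stand_top (a point): Centre of the stand's top face, 20 mm above its underside, stand axes. Two upright brass pins, 10 mm diameter, round tops, stand on this face at x = 0, y = +-62 mm, 38 mm tall (26 mm above the tray floor once docked). They enter the tray's slot from below and trap the coaster between them if it is within 25 mm of the middle
- hairbrush: Bystander: brown plastic hairbrush 205 mm long, 35 mm high, lying bristles down, leave alone. Origin: middle of underside, x along its length
- nail_clipper: Bystander: steel nail clipper 60 by 13 by 14 mm, leave alone. Origin: centre of underside
- coin_dish: Bystander: white ceramic coin dish painted with marigolds, 104 mm across, 24 mm high, leave alone. Origin: centre of underside
Not all that is in view belongs to the job. There is more than one size of the bottle; the job needs the largest.

How it is judged (in metres and radians):
On the way, in this order (a step that is already met when the one before it is completed fails the run):
1. still away from the stand, the tray is lifted clear of the mat with the coaster rolled to the middle (within 40 mm) (height (world z) of tray above 0.02 m and horizontal distance between tray and stand above 0.2 m and y of coaster_mid in the frame of tray between -0.04 and 0.04 m), for 0.2 s.
2. over the stand (within 60 mm), lifted above the pins, the coaster is kept within 30 mm of the middle for 4 s (height (world z) of tray above 0.058 m and horizontal distance between tray and stand below 0.06 m and y of coaster_mid in the frame of tray between -0.03 and 0.03 m), for 4 s.
At the end, for the whole second after the job is handed in: the tray stands released and still, flat on the stand (within 30 mm and 0.2 rad of centred), pins up through its slot, the coaster caught between them (within 35 mm of the middle, at most settling slowly against a pin, under 0.08 m/s), the bottle upright in it (horizontal distance between tray and stand below 0.03 m and angle between the y axis of tray and the y axis of stand, either way round below 0.2 rad and z of tray in the frame of stand between 0.016 and 0.024 m and angle between tray's own z axis and vertical below 0.05 rad and y of coaster_mid in the frame of stand between -0.035 and 0.035 m and y of coaster_mid in the frame of tray between -0.035 and 0.035 m and distance between bottle and coaster_mid below 0.012 m and angle between bottle's own z axis and vertical below 0.15 rad and linear speed of tray below 0.02 m/s and linear speed of bottle below 0.08 m/s); the robot touches nothing.
It fails at once if the coaster runs back to an end stop (over 70 mm from the middle) on the way to the stand (horizontal distance between tray and stand between 0.1 and 0.25 m and not (y of coaster_mid in the frame of tray between -0.07 and 0.07 m)).
It fails at once if the bottle falls over or out of the coaster or races (over 0.6 m/s), or the tray is tipped steeply (over 0.35 rad) (distance between bottle and coaster_mid above 0.025 m or angle between bottle's own z axis and vertical above 0.5 rad or linear speed of bottle above 0.6 m/s or angle between tray's own z axis and vertical above 0.35 rad).
It fails at once if the gripper touches the bottle (contact force between the fingers and bottle above 0.5 N).
It fails at once if the tray is slammed onto the stand (over 60 N) (contact force between tray and stand above 60 N).
It fails at once if a bystander is moved (distance of any of hairbrush, nail_clipper, coin_dish from where it was at the start of the episode above 0.03 m).
It also fails if it takes over 67 s, if anything falls off the work surface, if the arm or the gripper's body presses on something with over 40 N, if the wrist force passes 120 N, or if a joint passes its speed limit or range.

## Working session

There is one attempt and no reset: what is moved stays moved. The work goes in short steps, each a Python script; the robot and the scene stay as the last script left them, time stands still between calls to the robot, and variables do not carry over. Pictures are saved under pics/ and viewed, at most 10 in all, crops included, and the job is handed in when it is done.

```bash
mkdir -p pics; python3 - <<'E'
from plant import *
import cv2, numpy as np
for n in("side","top","wrist"):
    im=cams.grab_frame(n); cv2.imwrite(f"pics/{n}0.png",im[:,:,::-1]); print(n,cams.get_calibration(n))
a=[cv2.imread(f"pics/{n}0.png") for n in("top","side")]
print(readout.read_time_s(),readout.read_orientation())
E
```

```text
side {'mtx': array([[353.18264587,   0.        , 256.12116466],
       [  0.        , 353.18264587, 190.75641982],
       [  0.        ,   0.        ,   1.        ]]), 'xyz': array([311.60311309, 511.60860336, 565.30909721]), 'attitude': array([-0.23134283, -0.1056828 ,  0.43494464,  0.86379095])}
top {'mtx': array([[370.58795717,   0.        , 255.46405528],
       [  0.        , 370.58795717, 192.4133647 ],
       [  0.        ,   0.        ,   1.        ]]), 'xyz': array([521.13592112, -52.78903001, 872.68378497]), 'attitude': array([ 0.70996474,  0.0319539 , -0.03354533, -0.7027117 ])}
wrist {'mtx': array([[305.93899571,   0.        , 251.01119125],
       [  0.        , 305.93899571, 190.33053083],
       [  0.        ,   0.        ,   1.        ]]), 'mount': array([[-5.61777193e-04,  9.63451857e-01,  2.67880952e-01,
         6.79516402e+01],
       [ 9.99999829e-01,  5.84758765e-04, -6.00946519e-06,
        -1.76727165e-01],
       [-1.62435565e-04,  2.67880903e-01, -9.63452020e-01,
        -1.22146328e+02],
       [ 0.00000000e+00,  0.00000000e+00,  0.00000000e+00,
         1.00000000e+00]])}
0.15 [-6.79246092e-04  9.86928688e-01  1.61156034e-01 -1.87664062e-04]
```

View pics/top0.png

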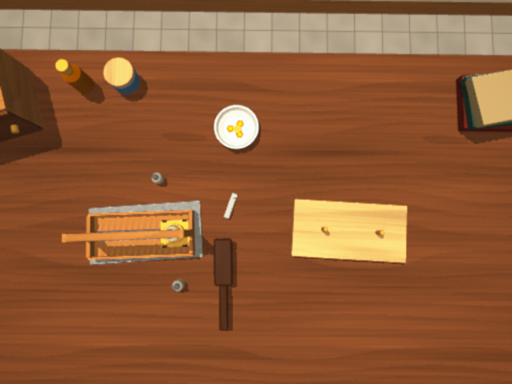

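View pics/side0.png

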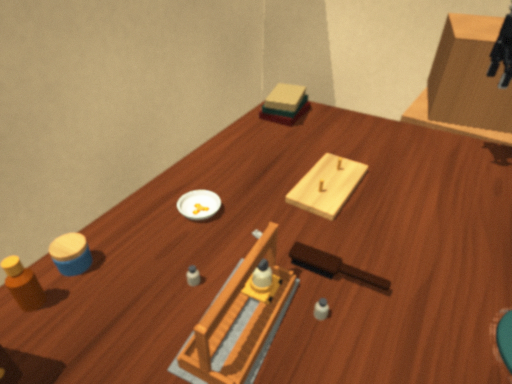

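Top view: bystander dish (237,128), clipper (231,206), brush (223,283); stand (350,231) with pins (325,230) and (381,233); tray (140,235) on the grey mat.
Bottle candidates: (175,232) in the tray's coaster, and small loose ones at (158,178) and (178,286). The one in the coaster is the largest and is riding on wheels, so it's the one meant. I'll confirm it in a crop.

```bash
cat > h.py <<'E'
from plant import *
import cv2, numpy as np, time
from scipy.spatial.transform import Rotation as R
def rot(q): return R.from_quat(np.roll(q,-1))
def quat(r): return np.roll(r.as_quat(),1)
def ray(n,px,z):
    c=cams.get_calibration(n); k=c["mtx"]
    d=rot(c["attitude"]).apply([(px[0]-k[0,2])/k[0,0],-(px[1]-k[1,2])/k[1,1],-1])
    return c["xyz"]+d*(z-c["xyz"][2])/d[2]
def proj(n,P):
    c=cams.get_calibration(n); p=rot(c["attitude"]).inv().apply(np.array(P)-c["xyz"])
    return c["mtx"][:2,:2].diagonal()*[p[0]/-p[2],-p[1]/-p[2]]+c["mtx"][:2,2]
def rect(n,mask,z):
    cs,_=cv2.findContours(mask.astype(np.uint8),0,2); c=max(cs,key=cv2.contourArea)
    w=np.array([ray(n,p[0],z)[:2] for p in c],np.float32)
    return cv2.minAreaRect(w)
E
python3 - <<'E'
from h import *
t=cv2.imread("pics/top0.png"); s=cv2.imread("pics/side0.png")
hs=cv2.cvtColor(t,cv2.COLOR_BGR2HSV)
for p in [(340,215),(195,210),(100,237),(235,250),(165,236),(120,220),(325,230),(300,300)]: print(p,hs[p[1],p[0]])
H,S,V=hs.transpose(2,0,1).astype(int)
st=(V>170)&(S<165)&(S>60); st[:,:285]=0; st[:,420:]=0; st[:190]=0;st[280:]=0
st=cv2.morphologyEx(st.astype(np.uint8),cv2.MORPH_CLOSE,np.ones((9,9)))
print("stand",rect("top",st,20))
m=(S<60)&(V>60);m[:195]=0;m[270:]=0;m[:,210:]=0
m=cv2.morphologyEx(m.astype(np.uint8),cv2.MORPH_CLOSE,np.ones((25,25)))
print("mat",rect("top",m,4))
for p in [(325,230),(381,233)]: print("pin",ray("top",p,56))
for p in [(62,238),(182,235)]: print("handle end",ray("top",p,144))
a=cv2.resize(t[160:300,40:215],None,fx=3.2,fy=3.2,interpolation=2); b=cv2.resize(s[220:384,165:340],(448,448))[:448]
a=cv2.resize(a,(448,448)); cv2.imwrite("pics/crop1.png",cv2.resize(np.hstack([a,b]),(800,400)))
# timing tests in free air
P=readout.read_tool_pos();Q=rot(readout.read_orientation());print("ctrl",P,quat(Q))
def T(f,*a,**k):
    t0=readout.read_time_s(); f(*a,**k); print("dt",round(readout.read_time_s()-t0,3),readout.read_tool_pos().round(2),np.abs(readout.read_dq()).max().round(4))
T(robot.move_l,P+[0,10,0],v=50)
T(robot.move_l,P+[0,0,0],v=150)
T(robot.move_l,P+[0,0,2],v=150)
T(robot.move_l,P+[0,0,2],quat(R.from_rotvec([0.03,0,0])*Q),v=150)
T(robot.move_l,P+[0,3,2],quat(Q),v=50)
q=kinematics.solve_ik(P,quat(Q)); T(robot.move_joints,q)
q=kinematics.solve_ik(P+[0,0,5],quat(R.from_rotvec([0.03,0,0])*Q)); T(robot.move_joints,q)
E
```

```text
(340, 215) [ 20 138 247]
(195, 210) [ 23  28 162]
(100, 237) [ 15 183 230]
(235, 250) [ 11 185  98]
(165, 236) [ 14 182 223]
(120, 220) [ 14 181 228]
(325, 230) [ 19 190 240]
(300, 300) [ 11 182 137]
stand ((515.9343872070312, -270.2193298339844), (262.20147705078125, 131.4720458984375), 87.11392974853516)
mat ((506.7966613769531, 201.50534057617188), (128.78125, 258.35064697265625), 4.551611423492432)
pin [ 515.81907703 -207.6168533    56.        ]
pin [ 510.51602435 -330.43239676   56.        ]
handle end [495.680105   322.18587905 144.        ]
handle end [503.84870185  88.52386935 144.        ]
ctrl [ 206.58996579 -615.86919102  249.5563922 ] [-6.79246092e-04  9.86928688e-01  1.61156034e-01 -1.87664062e-04]
dt 0.358 [ 206.71 -605.46  249.66] 0.0145
dt 0.25 [ 206.33 -616.25  249.48] 0.0148
dt 0.25 [ 206.68 -615.75  251.8 ] 0.0018
dt 0.25 [ 206.46 -616.08  251.4 ] 0.0112
dt 0.25 [ 206.83 -612.36  251.79] 0.0166
dt 0.25 [ 206.4  -616.19  249.28] 0.0033
dt 0.25 [ 206.5  -616.48  254.56] 0.0187
```

View pics/crop1.png

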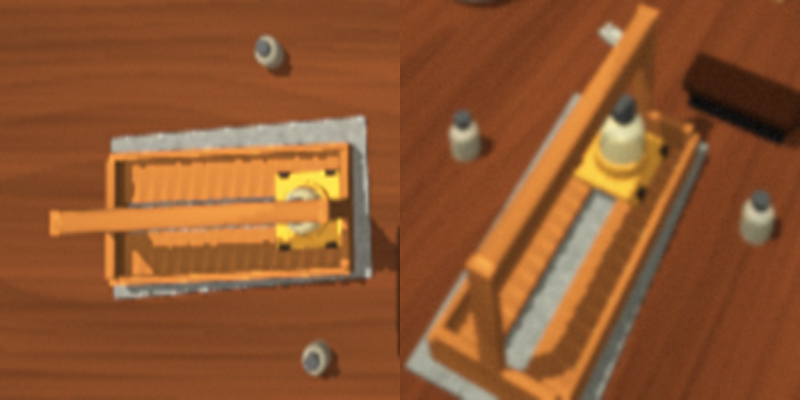

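The crop shows that the bottle in the brass coaster at the -y stop, near (175,232), is clearly bigger than the two loose ones. It's the job's bottle. Next I'll refine the stand from a wrist view on the way over and check IK.

```bash
cat >> h.py <<'E'
def tool(yaw,sg,slope=0.):
    # tray frame: yaw about z; slope>0 = +y end up (rotation about tray x)
    tr=R.from_euler('z',yaw)*R.from_euler('x',slope)
    # tool z=-tray z ; tool x = sg*tray y
    M=np.array([[0,sg,0],[sg,0,0],[0,0,-1.]]).T   # columns below
    M=np.column_stack([[0,sg,0],[sg,0,0],[0,0,-1.]])
    return quat(tr*R.from_matrix(M))
def wray(px,P,Q,z):
    c=cams.get_calibration("wrist");k=c["mtx"];m=c["mount"]
    d=m[:3,:3]@[(px[0]-k[0,2])/k[0,0],-(px[1]-k[1,2])/k[1,1],-1]
    o=P+rot(Q).apply(m[:3,3]); d=rot(Q).apply(d); return o+d*(z-o[2])/d[2]
E
python3 - <<'E'
from h import *
for sg in(1,-1):
    for P,y in(([514,-269,330],-.047),([514,-269,160],-.047),([500,205,130],.035),([500,205,215],.035),([505,0,215],0)):
        print(sg,P,kinematics.solve_ik(P,tool(y,sg)))
E
```

```text
1 [514, -269, 330] [ 0.76553303  0.31750862 -0.42804473  1.66508459  0.14008243  1.18940226
  0.25708961]
1 [514, -269, 160] [ 0.73941241  0.50046768 -0.40682589  1.83082525  0.25294304  0.86132287
  0.16417847]
1 [500, 205, 130] [ 0.32987698  0.73492207 -1.05670616  1.91740864  0.78378023  0.97381749
 -1.0660117 ]
1 [500, 205, 215] [ 0.36666805  0.58886985 -1.0886146   1.85705205  0.59631884  1.06799787
 -0.92347982]
1 [505, 0, 215] [ 0.4923236   0.35307319 -0.66683386  1.9528871   0.2711421   0.92482038
 -0.3096221 ]
-1 [514, -269, 330] [ 0.3470885   0.27608479  0.0954427   1.69336477 -0.02817557  1.1734788
 -2.73875029]
-1 [514, -269, 160] [ 0.26163762  0.45974379  0.20833327  1.86407592 -0.1246565   0.83028832
 -2.65538496]
-1 [500, 205, 130] [ 0.45137616  0.95846607 -1.32993714  1.91169795  1.03072436  1.18517661
  1.90071639]
-1 [500, 205, 215] [ 0.47105177  0.75508603 -1.31888584  1.85239595  0.79426109  1.19559123
  2.05955093]
-1 [505, 0, 215] [-1.06578622  0.61291095  1.36196359  2.04005688 -0.69450524  1.07437773
 -2.51242151]
```

```bash
python3 - <<'E'
from h import *
def snap(P,yaw,name):
    robot.reach(P,tool(yaw,1)); robot.sleep(.2)
    p,q=readout.read_tool_pos(),readout.read_orientation()
    im=cams.grab_frame("wrist")[:,:,::-1].copy(); cv2.imwrite(f"pics/{name}.png",im); np.savez(f"pics/{name}.npz",p=p,q=q); return im
a=snap([514,-290,300],-.047,"w1")
b=snap([500,190,320],.035,"w2")
cv2.imwrite("pics/w12.png",cv2.resize(np.hstack([a,b]),(800,300)))
print(readout.read_time_s())
E
```

```text
5.9083
```

View pics/w12.png

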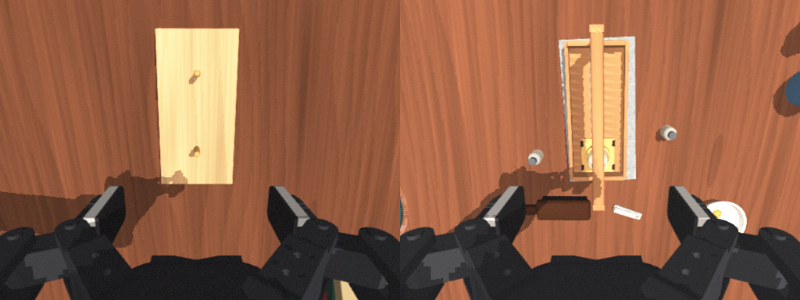

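Left: the stand with pins near (252,93) and (252,193) in full-frame pixels. Right: the tray, handle running vertically at column ~252, rows 32–269, coaster at the -y end. Brush and clipper sit at the lower end of that view.

```bash
python3 - <<'E'
from h import *
def wrect(name,mask,z):
    d=np.load(f"pics/{name}.npz"); cs,_=cv2.findContours(mask,0,2); c=max(cs,key=cv2.contourArea)
    return cv2.minAreaRect(np.array([wray(p[0],d["p"],d["q"],z)[:2] for p in c],np.float32))
a=cv2.imread("pics/w1.png");H,S,V=cv2.cvtColor(a,cv2.COLOR_BGR2HSV).transpose(2,0,1).astype(int)
m=((H>15)&(H<30)&(V>120)).astype(np.uint8); m[250:]=0
m=cv2.morphologyEx(m,cv2.MORPH_OPEN,np.ones((3,3)));m2=cv2.morphologyEx(m,cv2.MORPH_CLOSE,np.ones((15,15)))
print("stand",wrect("w1",m2,20))
d=np.load("pics/w1.npz")
pm=((S>165)&(V>60)).astype(np.uint8); box=np.zeros_like(pm); box[50:225,215:290]=1
n,l,st,c=cv2.connectedComponentsWithStats(pm*box)
for i in range(1,n):
    if st[i,4]>15: print("pin?",st[i],c[i].round(1),wray(c[i],d["p"],d["q"],48)[:2].round(1))
b=cv2.imread("pics/w2.png");H,S,V=cv2.cvtColor(b,cv2.COLOR_BGR2HSV).transpose(2,0,1).astype(int)
d=np.load("pics/w2.npz")
for r in (60,100,150,200,230): print(r,b[r,236:270:3].tolist()[::2])
# handle edges by horizontal gradient
g=cv2.cvtColor(b,cv2.COLOR_BGR2GRAY)
h=((V>175)&(S>70)&(S<175)).astype(np.uint8)
for r in range(40,260,20):
    x=np.flatnonzero(h[r,225:285])+225; print(r,(x.min(),x.max()) if len(x) else 0,end=' ')
cv2.imwrite("pics/w2c.png",np.hstack([cv2.resize(b[20:280,190:320],None,fx=2.2,fy=2.2),cv2.resize(a[20:280,190:320],None,fx=2.2,fy=2.2)]))
E
```

```text
stand ((515.20068359375, -271.3563232421875), (255.8936309814453, 128.8780059814453), 87.10012817382812)
60 [[55, 78, 114], [50, 76, 119], [127, 196, 252], [129, 198, 252], [83, 124, 191], [61, 88, 130]]
100 [[125, 192, 252], [120, 185, 250], [128, 198, 252], [130, 202, 253], [93, 143, 220], [122, 192, 251]]
150 [[125, 190, 253], [122, 194, 252], [131, 203, 254], [136, 209, 254], [98, 151, 227], [117, 182, 250]]
200 [[98, 173, 229], [150, 198, 221], [120, 184, 250], [139, 214, 254], [111, 169, 239], [118, 187, 236]]
230 [[86, 129, 193], [106, 165, 241], [75, 114, 177], [75, 116, 178], [107, 166, 240], [118, 181, 249]]
40 (np.int64(225), np.int64(279)) 60 (np.int64(244), np.int64(260)) 80 (np.int64(225), np.int64(284)) 100 (np.int64(225), np.int64(284)) 120 (np.int64(225), np.int64(284)) 140 (np.int64(225), np.int64(284)) 160 (np.int64(225), np.int64(284)) 180 (np.int64(225), np.int64(283)) 200 (np.int64(225), np.int64(283)) 220 (np.int64(238), np.int64(266)) 240 (np.int64(240), np.int64(284))
```

View pics/w2c.png

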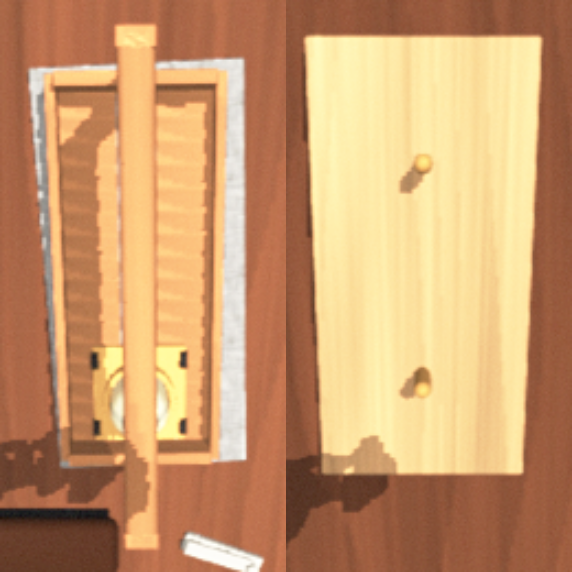

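```bash
python3 - <<'E'
from h import *
d=np.load("pics/w2.npz"); A,B=[wray(p,d["p"],d["q"],144) for p in((251.6,31.6),(254.5,269))]
u=(A-B)[:2];print("handle",(A+B)/2,np.hypot(*u),np.arctan2(-u[0],u[1]))
d=np.load("pics/w1.npz"); A,B=[wray(p,d["p"],d["q"],56) for p in((252.3,93),(252,197.5))]
u=(A-B)[:2];print("pins",A,B,(A+B)/2,np.hypot(*u),np.arctan2(-u[0],u[1]))
E
```

```text
handle [502.15124775 202.66496927 144.        ] 234.4922595307743 0.046783378700342104
pins [ 518.82004153 -209.80631267   56.        ] [ 512.3990631  -334.13496929   56.        ] [ 515.60955231 -271.97064098   56.        ] 124.49435256882992 -0.05159935757623912
```

```bash
python3 - <<'E'
from h import *
q=tool(.043,1)
robot.move_l([501.5,203.5,200],q,v=150); robot.move_l([501.5,203.5,129],q,v=100)
fingers.clamp(120); robot.sleep(.2)
print(readout.read_gripper_width(),readout.read_grasp_force(),readout.read_contact_force(),readout.read_tool_pos())
robot.move_l([501.5,203.5,200],q,v=60); robot.sleep(.2)
print(readout.read_contact_force(),readout.read_ft_torque(),readout.read_tool_pos(),readout.read_time_s())
cv2.imwrite("pics/g1.png",cams.grab_frame("wrist")[:,:,::-1])
cv2.imwrite("pics/g1t.png",cams.grab_frame("top")[:,:,::-1])
cv2.imwrite("pics/g1b.png",np.hstack([cv2.imread("pics/g1.png"),cv2.imread("pics/g1t.png")[100:,:288]][:1]))
E
```

```text
14.205198821818763 117.51055240631104 [-1.18017112 -1.75683461  5.61759283] [501.75102546 203.48824955 129.37828967]
[-0.8116323   0.16490731 -6.71563198] [ 0.19179754  0.01648501 -0.05005478] [501.34642329 203.48384965 199.69506212] 10.1083
```

View pics/g1.png

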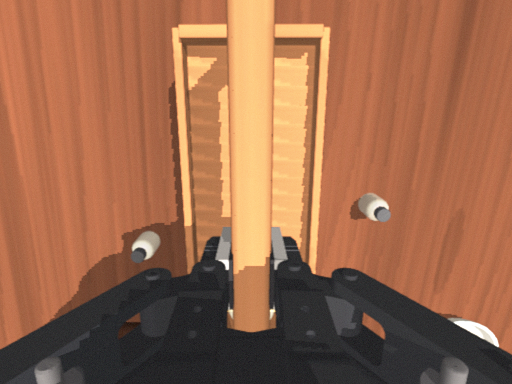

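The tray hangs level in the grip. The +y rim is at rows 25–37, the handle at columns 228–273, and the coaster is still hidden behind the fingers at the -y stop. In the middle it will show around row ~195, so I'll use its leading edge as feedback.

```bash
cat > ctl.py <<'E'
from h import *
from scipy.linalg import expm, solve_discrete_are
g,c=9.81,9.81/3
def seg(dt):  # state Y,V,b ; inputs s,p
    A=np.zeros((5,5)); A[0,1]=1; A[1]=[c,0,1,-g,-c]; E=expm(A*dt); return E[:3,:3],E[:3,3:]
F1,B1=seg(.175); F2,B2=seg(.125)
def step(x,s0,p0,s1,p1): return F2@(F1@x+B1@[s0,p0])+B2@[s1,p1]
F=F2@F1
A=np.zeros((3,3)); A[:2,:2]=F[:2,:2]; A[:2,2]=(F2@B1)[:2,0]; B=np.array([[B2[0,0]],[B2[1,0]],[1]])
Qc=np.diag([1/.02**2,1/.1**2,0]); Rc=np.array([[1/.03**2]])
S=solve_discrete_are(A,B,Qc,Rc); K=np.linalg.solve(Rc+B.T@S@B,B.T@S@A)[0]
class Est:
    def __init__(s,Y): s.x=np.array([Y,0,0.]); s.P=np.diag([.005**2,.02**2,.1**2])
    def predict(s,s0,p0,s1,p1): s.x=step(s.x,s0,p0,s1,p1); s.P=F@s.P@F.T+np.diag([.001**2,.006**2,.004**2])
    def update(s,Ym):
        k=s.P[:,0]/(s.P[0,0]+.0015**2); s.x=s.x+k*(Ym-s.x[0]); s.P=s.P-np.outer(k,s.P[0])
def control(x,s0,yref,vref,aref,lim=.06):
    ff=(x[2]-aref)/g
    return float(np.clip(ff-K@[x[0]-yref,x[1]-vref,s0-ff],-lim,lim))
def pix2y(row,zt):   # tool-frame x (mm) of pixel row at depth zt ahead of TCP
    k=cams.get_calibration("wrist"); m=k["mount"];M=k["mtx"]
    d=m[:3,:3]@[0,-(row-M[1,2])/M[1,1],-1]; return m[0,3]+d[0]*(zt-m[2,3])/d[2]
def gold(im):
    H,S,V=cv2.cvtColor(im,cv2.COLOR_RGB2HSV).transpose(2,0,1).astype(int)
    return (H>=20)&(H<=32)&(S>110)&(V>70)
def meas(im):       # coaster y in tray, mm, or None
    m=gold(im); cols=np.r_[213:225,277:289]; r=m[45:300,cols].sum(1)
    hit=[i for i in range(len(r)-4) if (r[i:i+4]>=8).all()]
    if not hit: return None
    return pix2y(hit[0]+45-.5,105)-32
E
python3 - <<'E'
from ctl import *
print("K",K,"rim",pix2y(24.5,89),pix2y(37.5,89),"row@0edge32",[round(pix2y(r,105)) for r in (100,150,200,235)])
w=cv2.imread("pics/w2.png")[:,:,::-1].copy(); H=cv2.cvtColor(w,cv2.COLOR_RGB2HSV)
print("coaster",H[182:196:6,235:242:3].tolist(),"floor",H[140,235:242:3].tolist(),H[140,265:285:8].tolist())
gm=cv2.imread("pics/g1.png")[:,:,::-1].copy(); H=cv2.cvtColor(gm,cv2.COLOR_RGB2HSV)
print("lane",H[60:230:40,[215,222,280,286]].tolist(), meas(gm), gold(gm)[:,170:330].sum())
rng=np.random.default_rng(0); worst=[]
for trial in range(40):
    bt=rng.normal(0,.06); x=np.array([-.075,0,bt]); e=Est(-.075); s0=0;p=0;vis=0;tr=[]
    for k in range(60):
        ym=x[0]-p+rng.normal(0,.001)
        if ym>-.06 or vis: 
            vis=1; e.update(p+ym)
        yref=0;vr=0;ar=0
        tk=(k-14)*.3
        if tk>0: vr=min(.03*tk,.05); ar=.03 if vr<.05 else 0; yref=.5*.03*min(tk,5/3)**2+.05*max(0,tk-5/3)
        pn=yref+vr*.3*.5 if tk>0 else 0
        s=control(e.x,s0,yref,vr,ar) if vis else -.05
        x=step(x,s0,p,s,pn); e.predict(s0,p,s,pn); 
        if x[0]-pn<-.075: x[0]=pn-.075;x[1]=0
        s0,p=s,pn; tr.append(x[0]-p)
    worst.append(np.abs(tr[14:]).max())
print("max|y| after settle",np.sort(worst)[-5:])
E
```

```text
K [-1.22683653 -0.60695787  0.87364065] rim 116.41332488779513 109.03710471295256 row@0edge32 [72, 36, -3, -32]
coaster [[[16, 148, 227], [26, 115, 255], [28, 95, 255]], [[17, 148, 236], [25, 116, 255], [27, 109, 255]], [[18, 144, 236], [15, 151, 216], [28, 99, 255]]] floor [[13, 142, 239], [16, 128, 252], [17, 128, 252]] [[15, 130, 251], [17, 129, 251], [16, 128, 253]]
lane [[[15, 131, 253], [11, 140, 195], [18, 124, 254], [18, 124, 253]], [[13, 145, 188], [16, 130, 252], [18, 124, 253], [17, 122, 252]], [[13, 147, 185], [17, 128, 252], [19, 121, 254], [19, 118, 254]], [[12, 142, 187], [11, 147, 205], [15, 131, 250], [16, 126, 251]], [[12, 146, 185], [12, 145, 183], [15, 132, 250], [16, 132, 250]]] None 440
max|y| after settle [3.27146939e+11 3.27322696e+11 4.08134517e+11 6.35709057e+11
 6.90572704e+11]
```

```bash
sed -i 's/(H>=20)&(H<=32)&(S>110)&(V>70)/(H>=22)\&(H<=34)\&(S>70)\&(V>70)/' ctl.py; cat > sim.py <<'E'
from ctl import *
print("gold in w2/g1",[gold(cv2.imread(f"pics/{n}.png")[:,:,::-1].copy())[:,170:330].sum() for n in("w2","g1")])
print("eig",np.abs(np.linalg.eigvals(A-B@K[None])))
rng=np.random.default_rng(0); W=[]
for trial in range(40):
    bt=rng.normal(0,.06); x=np.array([-.075,0,bt]); e=Est(-.075); s0=0;p=0;vis=0;tr=[];mx=0
    for k in range(60):
        ym=x[0]-p+rng.normal(0,.001)
        if ym>-.06 or vis: vis=1; e.update(p+ym)
        tk=max(0,(k-16)*.3); t=min(tk,5/3); vr=.03*t; ar=.03 if 0<tk<5/3 else 0; yref=.015*t**2+.05*(tk-t); pn=yref+vr*.15
        s=control(e.x,s0,yref,vr,ar,.08) if vis else -.05
        x=step(x,s0,p,s,pn); e.predict(s0,p,s,pn); mx=max(mx,abs(x[1]))
        if x[0]-pn<-.075: x[0]=pn-.075;x[1]=0; 
        if not vis: e.x[0]=max(e.x[0],-.075)
        s0,p=s,pn; tr.append(x[0]-p)
    W.append((np.abs(tr[16:]).max(),max(tr[:16]),mx))
    if trial==0: print(np.round(np.array(tr)*1e3).astype(int))
print(np.array(sorted(W))[[0,20,35,39]].round(3))
E
python3 sim.py
```

```text
gold in w2/g1 [np.int64(534), np.int64(2)]
eig [3.57514983e-01 3.57514983e-01 1.08416254e-15]
[-75 -63 -25  42  70  51  17   0  -1   2   3   1   3   2   2   1   0  -3
  -1   2   8  11  17  18  16  16  19  21  20  18  18  18  17  15  15  15
  18  18  16  13  17  16  13  14  16  18  16  12  11  13  17  22  22  19
  20  19  17  16  19  21]
[[2.10000000e-02 5.80000000e-02 1.74000000e-01]
 [2.30000000e-02 5.90000000e-02 1.76000000e-01]
 [2.50000000e-02 3.10000000e-02 1.54000000e-01]
 [1.03204164e+11 4.65700000e+00 1.86625549e+11]]
```

```bash
sed -i 's/vr\*.15/vr*.3/; s/else -.05$/else -.028-.003*k/; s/if not vis: e.x\[0\]=.*/if not vis and e.x[0]<-.075: e.x[:2]=[-.075,0]/' sim.py; python3 sim.py
```

```text
gold in w2/g1 [np.int64(534), np.int64(2)]
eig [3.57514983e-01 3.57514983e-01 1.08416254e-15]
[-75 -73 -65 -44 -10   3   0  -1   2   6   6   3   5   3   3   2   1  -4
  -3  -3   0   0   4   4   1   1   4   5   5   2   3   3   2   0   0   0
   2   3   0  -2   2   0  -2  -1   1   3   1  -3  -4  -2   2   7   7   4
   5   3   1   0   3   5]
[[ 0.005  0.006  0.088]
 [ 0.008  0.006  0.091]
 [ 0.01   0.002  0.079]
 [ 0.012 -0.002  0.069]]
```

```bash
cat > run.py <<'E'
from ctl import *
import pickle, os
class Run:
    def __init__(s):
        if os.path.exists("st.pkl"): s.__dict__.update(pickle.load(open("st.pkl","rb")))
        else: s.e=Est(.2035-.075); s.s0=0.; s.vis=False; s.k=0; s.P=np.array([501.5,203.5,200.]); s.yaw=.043
    def save(s): pickle.dump(s.__dict__,open("st.pkl","wb"))
    def cycle(s,P,yaw,yref,vref=0,aref=0,lim=.08,log=True):
        t=readout.read_time_s(); s.im=cams.grab_frame("wrist"); y=meas(s.im); p=s.P[1]/1e3
        if y is not None:
            y+=1.3; s.vis=True; s.e.update(p+y/1e3)
        sl=control(s.e.x,s.s0,yref,vref,aref,lim) if s.vis else -.028-.003*s.k
        P=np.array(P,float); tp=P-[0,0,100]+(R.from_euler('z',yaw)*R.from_euler('x',sl)).apply([0,0,100])
        robot.move_l(tp,tool(yaw,1,sl),v=150)
        s.e.predict(s.s0,p,sl,P[1]/1e3)
        if not s.vis and s.e.x[0]<p-.075: s.e.x[:2]=[p-.075,0]
        s.s0,s.P,s.yaw=sl,P,yaw; s.k+=1; s.y=y
        if log: print(f"{t:.2f} y={y if y is None else round(y,1)} s={sl:.4f} est y{1e3*s.e.x[0]-P[1]:.1f} v{s.e.x[1]:.3f} b{s.e.x[2]:.3f} p{P[1]:.0f} dt{readout.read_time_s()-t:.2f}")
E
python3 - <<'E'
from run import *
r=Run()
for i in range(12):
    r.cycle(r.P,r.yaw,.2035)
    if r.y is None and i>8: break
r.save(); cv2.imwrite("pics/c1.png",r.im[:,:,::-1])
E
```

```text
10.21 y=None s=-0.0280 est y-75.0 v0.000 b0.000 p204 dt0.30
10.51 y=None s=-0.0310 est y-73.4 v0.013 b0.000 p204 dt0.30
10.81 y=-42.3 s=0.0567 est y-3.9 v0.094 b0.091 p204 dt0.30
11.11 y=-22.1 s=-0.0678 est y-36.1 v-0.027 b-0.011 p204 dt0.33
11.44 y=-46.4 s=-0.0426 est y-45.3 v0.047 b-0.045 p204 dt0.30
11.74 y=-21.2 s=0.0800 est y20.4 v0.094 b0.010 p204 dt0.33
12.07 y=12.1 s=-0.0115 est y8.1 v-0.040 b-0.004 p204 dt0.30
12.38 y=-11.8 s=-0.0639 est y-32.3 v-0.026 b-0.033 p204 dt0.30
12.68 y=-13.3 s=0.0489 est y9.1 v0.065 b-0.009 p204 dt0.32
12.99 y=18.0 s=0.0314 est y26.3 v-0.011 b0.001 p204 dt0.30
13.29 y=7.0 s=-0.0554 est y-16.2 v-0.054 b-0.020 p204 dt0.30
13.59 y=-9.5 s=0.0108 est y-4.1 v0.032 b-0.013 p204 dt0.30
```

View pics/c1.png

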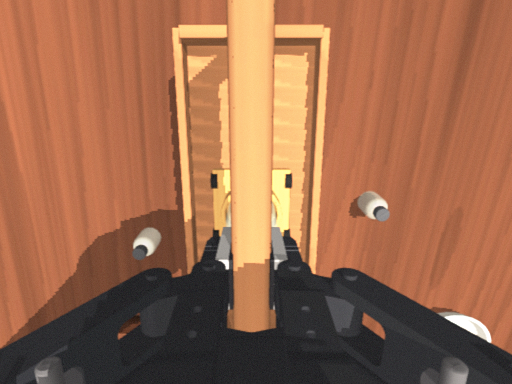

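```bash
cat > fit.py <<'E'
from ctl import *
from scipy.optimize import least_squares
Y=np.array([-42.3,-22.1,-46.4,-21.2,12.1,-11.8,-13.3,18,7,-9.5])/1e3
Sc=np.array([-.031,.0567,-.0678,-.0426,.08,-.0115,-.0639,.0489,.0314,-.0554,.0108])
dt=np.array([.3,.33,.3,.33,.31,.3,.31,.3,.3])
def sim(q,n0=0):
    d,kap,y0,v0,b=q; x=np.array([y0,v0,b]); o=[]
    for k in range(n0,len(Y)):
        o.append(x[0]-kap*Sc[k]-Y[k])
        if k<len(dt):
            a,B1=seg(d); f,B2=seg(dt[k]-d); x=f@(a@x+B1@[Sc[k],0])+B2@[Sc[k+1],0]
    return np.array(o)
for n0 in(0,1,2):
  for kf in(0,1):
    r=least_squares(lambda q:sim([q[0],kf*q[1],*q[2:]],n0),[.15,0,Y[n0],0,0],bounds=([.02,-.3,-.1,-.3,-.2],[.29,.3,.1,.3,.2]),x_scale=[.1,.1,.01,.1,.05])
    print(n0,kf,r.x.round(4),(1e3*r.fun).round(1))
E
python3 fit.py
```

```text
0 0 [ 0.1025  0.1529 -0.0398  0.0679  0.0024] [ 2.5 -5.1  1.2 -0.6 -0.5  4.3  1.4 -4.1  0.5  0.4]
0 1 [ 0.0824 -0.0441 -0.0384  0.0703  0.0046] [ 2.5 -3.8 -1.8 -0.3  2.2  2.2 -0.3 -1.3  1.  -0.4]
1 0 [ 0.0944 -0.1256 -0.0236 -0.0557  0.009 ] [-1.5  2.7  0.5 -1.4  2.7  0.8 -4.7 -0.3  1.4]
1 1 [ 0.0717 -0.0468 -0.025  -0.0713  0.0115] [-0.3 -0.4  1.   1.3  0.3 -0.8 -1.9  0.   0.6]
2 0 [ 0.0874 -0.0324 -0.0466  0.0238  0.0039] [-0.2  0.3 -1.5  2.8  2.  -3.9 -0.5  1. ]
2 1 [ 0.0714 -0.0436 -0.0443  0.0256  0.0101] [-0.9  1.   1.1  0.5 -0.4 -1.9 -0.   0.6]
```

```bash
sed -i 's/^F1,B1=.*/KAP=-.045\nF1,B1=seg(.075); F2,B2=seg(.23)/; s/Rc=np.array(\[\[1\/.03\*\*2\]\])/Rc=np.array([[1\/.02**2]])/' ctl.py
sed -i 's|s.e.update(p+y/1e3)|s.e.update(p+y/1e3+KAP*s.s0)|' run.py
cat > re.tmp.py <<'E'
from run import *
Y=np.array([-46.4,-21.2,12.1,-11.8,-13.3,18,7,-9.5])/1e3
Sc=np.array([-.0678,-.0426,.08,-.0115,-.0639,.0489,.0314,-.0554,.0108])
r=Run(); p=.2035; e=Est(p-.0443); e.x[1:]=[.0256,.01]; e.P=np.diag([.003**2,.01**2,.02**2])
for k in range(8):
    print("innov",round(1e3*(p+Y[k]+KAP*Sc[k]-e.x[0]),1),end=' '); e.update(p+Y[k]+KAP*Sc[k]); e.predict(Sc[k],p,Sc[k+1],p)
print(e.x,r.s0,K,np.abs(np.linalg.eigvals(A-B@K[None]))); r.e=e
for i in range(7): r.cycle(r.P,r.yaw,.2035)
r.save()
E
python3 re.tmp.py
```

```text
innov 1.0 innov -2.7 innov -0.8 innov -3.3 innov 0.8 innov 0.7 innov -3.2 innov 1.5 [ 0.21247513  0.04445758 -0.00137596] 0.0108060630526261 [-0.89914667 -0.4420783   0.30141108] [4.27725214e-01 4.27725214e-01 4.74865897e-17]
13.89 y=11.5 s=0.0284 est y18.7 v-0.006 b0.001 p204 dt0.30
14.19 y=16.6 s=-0.0012 est y7.9 v-0.022 b-0.003 p204 dt0.30
14.49 y=10.0 s=0.0019 est y5.9 v-0.012 b-0.000 p204 dt0.30
14.79 y=8.6 s=0.0045 est y6.1 v-0.009 b0.002 p204 dt0.30
15.09 y=6.3 s=0.0003 est y3.2 v-0.008 b0.002 p204 dt0.30
15.39 y=2.6 s=-0.0017 est y0.5 v-0.004 b0.002 p204 dt0.30
15.69 y=-0.4 s=-0.0022 est y-1.2 v-0.000 b0.001 p204 dt0.30
```

```bash
cat > tr.py <<'E'
from run import *
r=Run(); a,v=.03,.05; A0=np.array([501.5,203.5,200.]); A1=np.array([515.4,-271.5,200.]); D=.475
T1=v/a; T=D/v+T1; y0=.2035
def prof(t):
    t=np.clip(t,0,T)
    if t<T1: return .5*a*t*t,a*t,a
    if t<T-T1: return .5*a*T1**2+v*(t-T1),v,0
    return D-.5*a*(T-t)**2,a*(T-t),-a*(t<T)
h=.302; k=0
while k*h<T+.9:
    d,vv,aa=prof(k*h); dn=prof((k+1)*h)[0]; f=dn/D
    r.cycle(A0+f*(A1-A0),.043+f*(-.051-.043),y0-d,-vv,-aa,log=k%2==0); k+=1
r.save(); cv2.imwrite("pics/c2.png",r.im[:,:,::-1])
E
python3 tr.py
```

```text
15.99 y=-2.6 s=0.0008 est y-2.2 v-0.006 b-0.000 p202 dt0.30
16.59 y=-1.1 s=0.0027 est y-0.5 v-0.024 b-0.001 p191 dt0.30
17.19 y=-1.9 s=0.0031 est y-0.5 v-0.039 b-0.003 p169 dt0.30
17.79 y=-1.9 s=-0.0048 est y-2.4 v-0.045 b-0.005 p139 dt0.30
18.39 y=-5.7 s=-0.0032 est y-3.4 v-0.040 b-0.009 p109 dt0.30
18.99 y=-4.9 s=-0.0038 est y-3.1 v-0.041 b-0.013 p79 dt0.30
19.59 y=-3.4 s=-0.0007 est y-0.8 v-0.042 b-0.015 p49 dt0.30
20.19 y=-0.4 s=0.0004 est y1.2 v-0.045 b-0.016 p19 dt0.30
20.79 y=2.6 s=0.0000 est y2.5 v-0.049 b-0.016 p-12 dt0.30
21.39 y=1.9 s=0.0005 est y2.4 v-0.048 b-0.017 p-42 dt0.30
21.99 y=3.4 s=0.0014 est y3.5 v-0.050 b-0.016 p-72 dt0.30
22.59 y=2.6 s=-0.0004 est y2.4 v-0.049 b-0.017 p-102 dt0.30
23.19 y=1.9 s=0.0003 est y2.3 v-0.048 b-0.017 p-132 dt0.30
23.79 y=3.4 s=0.0012 est y3.5 v-0.050 b-0.017 p-163 dt0.30
24.39 y=3.4 s=0.0010 est y3.3 v-0.050 b-0.017 p-193 dt0.30
24.99 y=3.4 s=0.0009 est y3.3 v-0.050 b-0.017 p-223 dt0.30
25.59 y=1.1 s=-0.0077 est y-0.3 v-0.036 b-0.018 p-250 dt0.30
26.19 y=-1.1 s=-0.0032 est y0.5 v-0.015 b-0.018 p-266 dt0.30
26.79 y=1.9 s=-0.0039 est y1.5 v-0.002 b-0.018 p-272 dt0.30
27.39 y=5.6 s=0.0039 est y5.2 v-0.005 b-0.014 p-272 dt0.30
```

```bash
python3 - <<'E'
from run import *
r=Run()
for i in range(19): r.cycle(r.P,r.yaw,r.P[1]/1e3,log=i%4==0)
r.save()
t=cams.grab_frame("top");r.cycle(r.P,r.yaw,r.P[1]/1e3); s=cams.grab_frame("side"); r.cycle(r.P,r.yaw,r.P[1]/1e3); r.cycle(r.P,r.yaw,r.P[1]/1e3)
r.save()
a=cv2.resize(t[150:310,260:440],(448,400)); b=cv2.resize(s[60:230,230:400],(400,400)); w=r.im
cv2.imwrite("pics/h1.png",cv2.resize(np.hstack([a,b,cv2.resize(w[:,100:400],(312,400))]),(800,280))[:,:,::-1])
print(readout.read_tool_pos(),readout.read_time_s())
E
```

```text
27.99 y=7.8 s=0.0019 est y5.2 v-0.009 b-0.011 p-272 dt0.30
29.19 y=3.4 s=-0.0000 est y2.0 v-0.004 b-0.007 p-272 dt0.30
30.39 y=1.1 s=-0.0001 est y0.8 v-0.001 b-0.006 p-272 dt0.30
31.59 y=0.4 s=-0.0008 est y0.1 v-0.001 b-0.006 p-272 dt0.30
32.79 y=-1.1 s=-0.0016 est y-1.0 v0.001 b-0.006 p-272 dt0.30
33.74 y=0.4 s=0.0001 est y0.5 v-0.000 b-0.006 p-272 dt0.30
34.09 y=0.4 s=-0.0007 est y0.2 v-0.001 b-0.006 p-272 dt0.30
34.39 y=-0.4 s=-0.0017 est y-0.6 v0.000 b-0.006 p-272 dt0.30
[ 515.39267691 -271.3182791   199.98145777] 34.6917
```

View pics/h1.png

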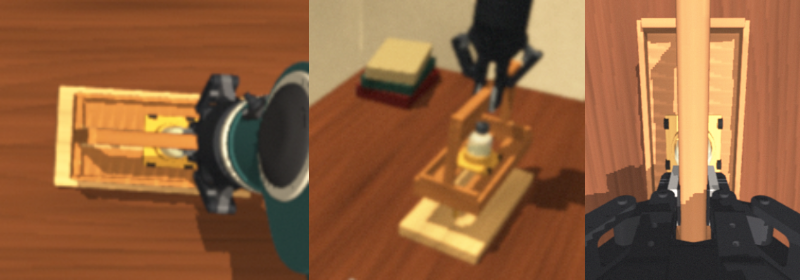

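The tray is over the stand in all three views, coaster mid-lane. Lowering under feedback, then the last few mm with a force stop.

```bash
python3 - <<'E'
from run import *
r=Run(); f0=readout.read_contact_force(); ok=True
z=200
while z>150:
    z-=3.5; r.cycle([*r.P[:2],z],r.yaw,r.P[1]/1e3,log=False); df=readout.read_contact_force()-f0
    print(round(z,1),round(r.y,1) if r.y is not None else None,round(r.s0,4),df.round(1))
    if np.abs(df).max()>8: ok=False; print("contact!"); break
if ok:
    h=robot.move_l([*r.P[:2],143],tool(r.yaw,1),v=12,force_limit=8)
    print("touch",h,readout.read_tool_pos(),(readout.read_contact_force()-f0).round(1),readout.read_time_s())
r.save(); cv2.imwrite("pics/d1.png",cams.grab_frame("wrist")[:,:,::-1])
E
```

```text
196.5 -1.1 -0.0017 [-0.1  0.6  0.2]
193.0 -1.1 -0.0009 [0.3 0.9 1.5]
189.5 -0.4 -0.0 [-0.2  0.1  2.1]
186.0 0.4 0.0001 [ 0.8 -0.8  1.8]
182.5 0.4 -0.0008 [-0.9  0.5  0.8]
179.0 -0.4 -0.0017 [ 0.7 -1.   1.6]
175.5 0.4 0.0012 [-0.7  0.7  1.2]
172.0 1.1 -0.0 [-0.4 -0.3  0.9]
168.5 0.4 -0.0015 [ 0.2 -0.3  1.3]
165.0 -0.4 -0.0012 [-0.6  0.5  1.2]
161.5 -0.4 -0.0006 [ 0.2 -0.5  1.5]
158.0 -0.4 -0.001 [-0.7 -0.7  1.2]
154.5 -1.1 -0.0022 [ 0.4 -1.4  1.6]
151.0 -1.1 -0.0006 [ 0.2 -0.2  1.4]
147.5 0.4 0.0013 [ 0.8 -1.2  1.8]
touch True [ 515.70459693 -271.61754656  145.41703011] [ 0.2 -0.8 14.2] 39.4917
```

```bash
python3 - <<'E'
from run import *
r=Run(); fingers.let_go(); robot.sleep(.3)
p=readout.read_tool_pos(); robot.move_l([p[0],p[1],290],v=60); robot.sleep(2)
cv2.imwrite("pics/e1.png",np.hstack([cv2.resize(cams.grab_frame("wrist")[:,100:400],(400,512)),cv2.resize(cams.grab_frame("side")[60:230,230:400],(400,512))])[:,:,::-1])
print(readout.read_time_s(),readout.read_contact_force())
E
```

```text
45.2167 [0.53078216 0.65503158 0.15292705]
```

View pics/e1.png

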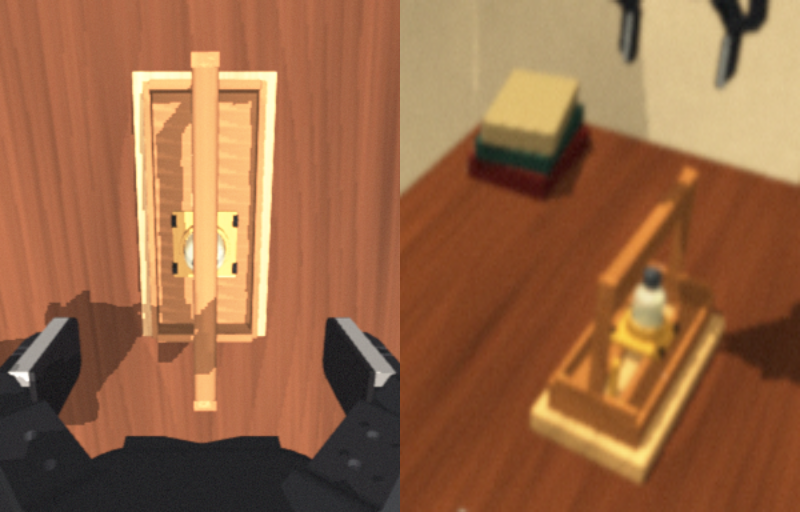

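The tray is flat and square on the stand with the pins through its slot. The bottle is upright, the coaster is held between the pins (near (205,245) in the left view), and the gripper is clear.

```bash
python3 -c "
from plant import *
print(ticket.hand_in(), readout.read_time_s())"
```

```text
the job is handed in; nothing more can be done
the job is handed in; nothing more can be done
```

The tray is docked flat and centred on the stand with the coaster caught between the pins and the bottle upright; the gripper let go and moved clear, and I handed the job in shortly after 45 s, with no verdict returned.

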